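# Heft the greenware: damp to the bat, dry to the kiln shelf

## Robot

A 6-joint arm with a two-finger parallel gripper is mounted at the origin on the work surface. World frame = base frame: x ahead of the robot, y to its left, z up, the work surface at z = 0. Lengths are in mm, angles in rad, forces in N, time in s.
With the tool pointing down it reaches from about 375 to 925 mm from the base axis. Payload 5.7 kg.
Tool frame: the origin (TCP) lies midway between the tips of the shut fingers; the grasp point (between the pads) lies 19 mm behind it; z points along the fingers, y is the line along which they close (so a half turn about z gives the same grasp; the last joint's range is limited). The gripper opens to 85 mm and grips with 20 to 120 N. Pads are 22 mm wide; open, the fingers measure 114 mm over their backs; the gripper's body (76 mm by 85 mm) begins 54 mm behind the grasp point. The pads swing forward as they close: fully open they stand 13 mm farther back than shut.
Start: joints at [1.089, 0.359, 1.51, -0, 1.272, -0.115], TCP at [215.168, 560.057, 210.867] pointing down, gripper open.
Joint ranges: [-2.97, 2.97], [-1.01, 2.36], [0.21, 2.38], [-0.96, 4.11], [0.2, 2.71], [-2.98, 2.98]. Speed limits (rad/s): [2.39, 2.39, 3.14, 3.14, 3.14, 3.14].

## Interface

Orientations are given as a 3x3 rotation matrix whose columns are the frame's x, y, z axes.
In Python, from workcell import arm gives the robot as it stands.
- The arm moves only by the tool move_arm, never from a script. Its argument "moves" is a list of rows, each an object with "dr": the turn, a rotation vector about the world's x, y, z in rad, a list of three; "slide": the shift along the world's x, y, z in mm, a list of three; "gripper": the finger opening in mm, from 0 to 85.4. In form: [{"dr": [wx, wy, wz], "slide": [x, y, z], "gripper": gripper}, ...]. A call has 1 to 10 rows; each row shifts and turns the commanded pose from where the row before left it; what a row does not reach is not made up. A row lasts 1/10 s, in which the tool goes at most 50 mm and 8.59 degrees, less where a joint would pass 70% of its speed; a pose out of reach is approached as far as the arm can. A call with a gripper value outside its range is refused whole. The fingers move at their own pace and stop on an object; the grip force is fixed at half the most. Time passes only in rows, so rows that do not move let the fingers close. It gives the time, the measured TCP pose, the force, the opening and the grip force at its end, in the units of the state.
- arm.get_state(): the state, without advancing time (a new reading comes with each control period).
- arm.grab_frame(name): name is "scene" or "top" or "wrist"; returns the picture (400x640x3 uint8, blue, green, red); there is no depth.
- arm.camera_params(name): a dict with "mtx" (3x3 intrinsics, pixels), "rvec" (rotation vector, rad) and "tvec" (3), from world to camera coordinates, as OpenCV has them; the wrist camera has in their place "tool_from_camera" (4x4, takes a point from camera to tool coordinates, whose origin is the TCP and whose axes are the flange's). Camera axes: x right, y down, z forward; pixel columns grow to the right and rows downward; lengths in mm; the calibration is good to about 2 mm. The wrist camera is an equidistant fisheye: a pixel r from the principal point sees the ray r / f radians off the axis. A picture is of the moment at which its call begins: read the wrist's pose just before it. camera_params takes no time and is no camera call.
- arm.hand_in(): hands the job in; it is judged then, once.
The state is a dict: "time_s": time; "joints": joint angles; "joint_vel": joint speeds; "tau": joint torques, N m; "position": TCP position; "tcp_rot": TCP orientation; "contact_force": force on the tool from outside, world axes, zero at the start; "ft_torque": the same for the moment, N m; "gripper_width": opening from 0.0 (shut) to 1.0 (fully open); "grip_force": force on a finger pad.
Only numpy, scipy, OpenCV 4.12 (cv2) and the standard library are available. Lean on these libraries where they do the work, as an engineer would, in place of code of your own. Each camera call takes 0.05 s, during which the arm holds its last target. There are 200 camera calls.

## Task

The three unfired bottle vases on the ware board all look dry, but some may still be damp inside, and only their weight tells: lift each one to feel it, then stand those heavier than 600 g on the plaster bat to go on drying, and the lighter ones on the kiln shelf, ready for firing. They are fragile: keep them upright, set them down gently, and leave everything else where it is.

Things in the scene. Friction and masses are not known exactly. Their poses are not given: they have to be found in the camera images.
- bottle_a: one of three look-alike unfired bottle vases of buff clay, upright, 180 mm high: foot 68 mm across, belly 84 mm across 40 to 70 mm up, straight round neck 34 mm across from 120 to 164 mm up, 42 mm lip on top. Origin: centre of the foot's underside, z up the bottle. Each weighs something between 460 and 750 g; only lifting it tells
- bottle_b: one of three look-alike unfired bottle vases of buff clay, upright, 180 mm high: foot 68 mm across, belly 84 mm across 40 to 70 mm up, straight round neck 34 mm across from 120 to 164 mm up, 42 mm lip on top. Origin: centre of the foot's underside, z up the bottle. Each weighs something between 460 and 750 g; only lifting it tells
- bottle_c: one of three look-alike unfired bottle vases of buff clay, upright, 180 mm high: foot 68 mm across, belly 84 mm across 40 to 70 mm up, straight round neck 34 mm across from 120 to 164 mm up, 42 mm lip on top. Origin: centre of the foot's underside, z up the bottle. Each weighs something between 460 and 750 g; only lifting it tells
- ware_board: plywood ware board on two battens, fixed, 440 mm (its x) by 140 mm (its y), top 32 mm above the table; the bottles start in a row along its x. Origin: centre of the underside, at table height
- plaster_bat: plaster drying bat, a thick white slab with rounded edges, fixed, 400 mm (its x) by 180 mm (its y), top 30 mm above the table; it may stand on either side of the ware board. Origin: centre of the underside, at table height. The rib lies at its far end, beyond 150 mm from the centre along +x; the rest is free
- kiln_shelf: kiln shelf, a thin buff slab raised on four short square props, fixed, 400 mm (its x) by 180 mm (its y), top 48 mm above the table; on the other side of the ware board from the bat. Origin: centre between the props, at table height. The cones stand at its far end, beyond 150 mm from the centre along +x; the rest is free
- bowl: a small unfired bowl turned upside down at the far end of the ware board, 80 mm across, 47 mm high; a bystander. Origin: centre of its underside
- cones: a strip of clay with three thin test cones standing in it, 24 x 90 mm, 65 mm high, across the far end of the kiln shelf; a bystander. Origin: centre of its underside
- rib: a flat wooden throwing rib, 30 x 100 x 8 mm, across the far end of the plaster bat; a bystander. Origin: centre of its underside
- jar: a grey-green lidded jar, 88 mm across, 90 mm high, at the right side; a bystander. Origin: centre of its underside
- dark_cup: a dark open cup, 80 mm across, 62 mm high, at the left side; a bystander. Origin: centre of its underside
- pourer: a pale open bowl, 124 mm across, 55 mm high, at the right side; a bystander. Origin: centre of its underside

How it is judged (in metres and radians):
At the end, for the whole second after the job is handed in: Every bottle stands upright (within 4.5 degrees) and at rest, its foot's centre at least 25 mm inside the slab's edges: on the plaster bat if over 600 g, on the kiln shelf if under (within 35 g of 600 g, either). From none to all three may belong on either (((x of bottle_a in the frame of plaster_bat between -0.175 and 0.175 m and y of bottle_a in the frame of plaster_bat between -0.065 and 0.065 m and z of bottle_a in the frame of plaster_bat between 0.024 and 0.036 m and angle between bottle_a's own z axis and vertical below 0.08 rad and contact force between bottle_a and plaster_bat above 5.54 N) or (x of bottle_a in the frame of kiln_shelf between -0.175 and 0.175 m and y of bottle_a in the frame of kiln_shelf between -0.065 and 0.065 m and z of bottle_a in the frame of kiln_shelf between 0.042 and 0.054 m and angle between bottle_a's own z axis and vertical below 0.08 rad and contact force between bottle_a and kiln_shelf between 2 and 6.23 N)) and linear speed of each of bottle_a, bottle_b, bottle_c below 0.02 m/s and ((x of bottle_b in the frame of plaster_bat between -0.175 and 0.175 m and y of bottle_b in the frame of plaster_bat between -0.065 and 0.065 m and z of bottle_b in the frame of plaster_bat between 0.024 and 0.036 m and angle between bottle_b's own z axis and vertical below 0.08 rad and contact force between bottle_b and plaster_bat above 5.54 N) or (x of bottle_b in the frame of kiln_shelf between -0.175 and 0.175 m and y of bottle_b in the frame of kiln_shelf between -0.065 and 0.065 m and z of bottle_b in the frame of kiln_shelf between 0.042 and 0.054 m and angle between bottle_b's own z axis and vertical below 0.08 rad and contact force between bottle_b and kiln_shelf between 2 and 6.23 N)) and ((x of bottle_c in the frame of plaster_bat between -0.175 and 0.175 m and y of bottle_c in the frame of plaster_bat between -0.065 and 0.065 m and z of bottle_c in the frame of plaster_bat between 0.024 and 0.036 m and angle between bottle_c's own z axis and vertical below 0.08 rad and contact force between bottle_c and plaster_bat above 5.54 N) or (x of bottle_c in the frame of kiln_shelf between -0.175 and 0.175 m and y of bottle_c in the frame of kiln_shelf between -0.065 and 0.065 m and z of bottle_c in the frame of kiln_shelf between 0.042 and 0.054 m and angle between bottle_c's own z axis and vertical below 0.08 rad and contact force between bottle_c and kiln_shelf between 2 and 6.23 N))); the robot touches nothing.
It fails at once if a bystander is shifted by more than 25 mm (distance of any of bowl, cones, rib, jar, dark_cup, pourer from where it was at the start of the episode above 0.025 m).
It fails at once if a bottle is tipped by more than about 40 degrees (angle between any of bottle_a, bottle_b, bottle_c's own z axis and vertical above 0.7 rad).
It fails at once if a bottle is dropped or rammed onto the bat, the shelf or the board (over 60 N) (contact force between any of bottle_a, bottle_b, bottle_c and plaster_bat above 60 N or contact force between any of bottle_a, bottle_b, bottle_c and kiln_shelf above 60 N or contact force between any of bottle_a, bottle_b, bottle_c and ware_board above 60 N).
It also fails if it takes over 69 s, if anything falls off the work surface, if the arm or the gripper's body presses on something with over 40 N, if the wrist force passes 120 N, or if a joint passes its speed limit or range.

## Working session

There is one attempt and no reset: what is moved stays moved. The work goes in short steps, Python scripts to look and compute and a tool call to move; the robot and the scene stay as the last step left them, time stands still between calls to the robot, and variables do not carry over. Pictures are saved under pics/ and viewed, at most 10 in all, crops included, and the job is handed in when it is done.

Besides the shell and the picture viewer there is one more tool, called after ">>>" in YAML: its name, and indented under it one key for each argument. move_arm: Moves the arm, as the interface text tells. Its arguments: {"type":"object","properties":{"moves":{"type":"array","items":{"type":"object","properties":{"dr":{"type":"array","items":{"type":"number"}},"slide":{"type":"array","items":{"type":"number"}},"gripper":{"type":"number"}}}}},"required":["moves"]}

```bash
mkdir -p pics; python3 - <<'E'
from workcell import arm
import cv2,json
s=arm.get_state();print({k:s[k] for k in('time_s','position','contact_force','ft_torque','gripper_width')});print(s['tcp_rot'])
for n in('scene','top'):
    cv2.imwrite(f'pics/{n}0.png',arm.grab_frame(n));print(n,arm.camera_params(n))
E
```

```text
{'time_s': 0.0, 'position': array([214.83861748, 559.4403803 , 210.04200861]), 'contact_force': array([-0.38816771,  0.09906687,  0.54853079]), 'ft_torque': array([-0.06261729, -0.02715585, -0.00060336]), 'gripper_width': 0.9957978541911636}
[[-9.33482534e-01  3.58621711e-01 -9.10049738e-04]
 [ 3.58622769e-01  9.33481136e-01 -1.63646134e-03]
 [ 2.62643698e-04 -1.85397264e-03 -9.99998247e-01]]
scene {'mtx': array([[384.10942443,   0.        , 322.80105143],
       [  0.        , 384.10942443, 198.8119997 ],
       [  0.        ,   0.        ,   1.        ]]), 'rvec': array([ 2.2254099 ,  0.9594155 , -0.36511371]), 'tvec': array([-393.77806054, -269.51721573, 1696.76449961])}
top {'mtx': array([[461.26928888,   0.        , 326.22200065],
       [  0.        , 461.26928888, 202.57095242],
       [  0.        ,   0.        ,   1.        ]]), 'rvec': array([ 2.16672041, -2.16001891,  0.11989026]), 'tvec': array([ -13.58160123,  569.08552516, 1498.79348346])}
```

View pics/top0.png

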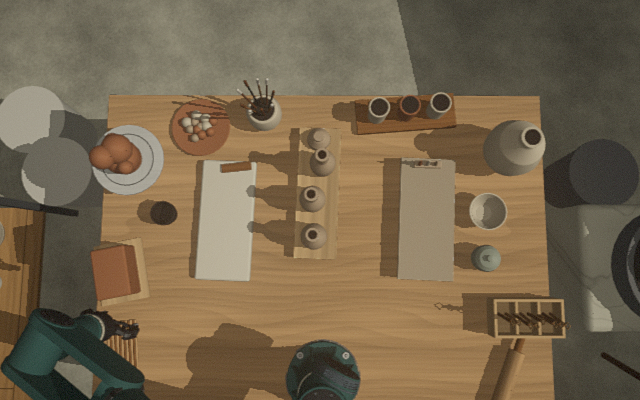

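View pics/scene0.png

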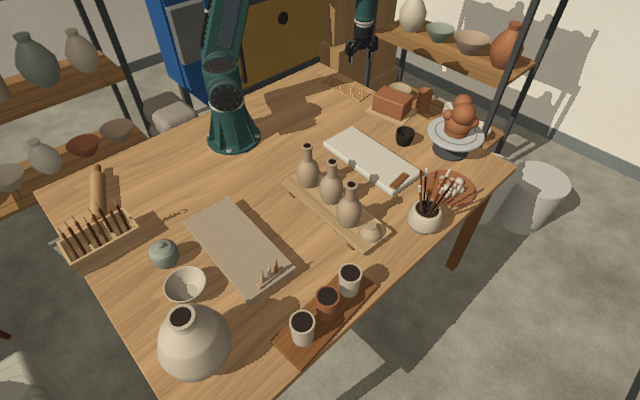

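The top view shows the bat on the left (225,220), the board in the middle with bottle lips near (322,155), (312,192) and (312,235), and the shelf on the right (427,220). I'll enlarge it to read the pixels more accurately.

```bash
python3 - <<'E'
import cv2
a=cv2.imread('pics/top0.png')[120:290,185:345]
b=cv2.imread('pics/top0.png')[145:290,380:470]
cv2.imwrite('pics/c1.png',cv2.resize(cv2.imread('pics/top0.png')[140:260,280:345],None,fx=5,fy=5,interpolation=cv2.INTER_CUBIC))
cv2.imwrite('pics/c2.png',cv2.resize(cv2.imread('pics/top0.png')[125:290,190:460],None,fx=2.96,fy=2.96,interpolation=cv2.INTER_CUBIC))
E
```

```text
(no output)
```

View pics/c1.png

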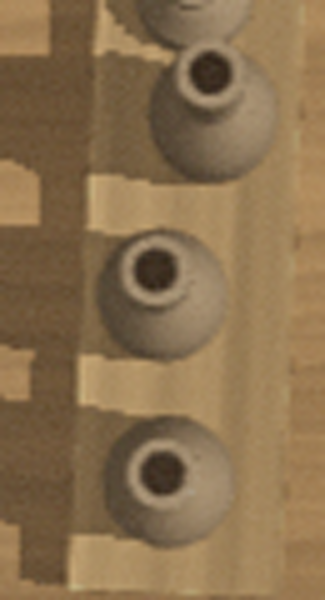

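View pics/c2.png

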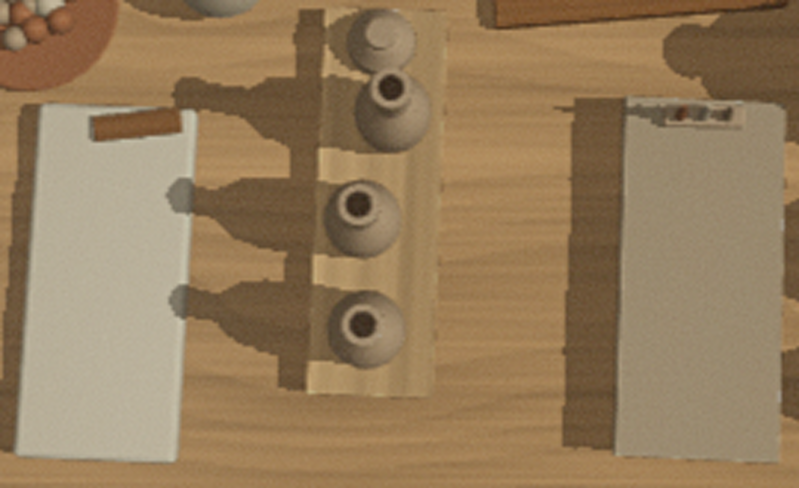

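The lips in crop c1 are at (210,72), (156,270) and (162,474), with the slab corners read from c2.

```bash
cat > h.py <<'E'
import numpy as np,cv2
from workcell import arm
def px(n,pts,z):
    p=arm.camera_params(n);R=cv2.Rodrigues(p['rvec'])[0];C=-R.T@p['tvec']
    d=np.c_[np.array(pts,float),np.ones(len(pts))]@np.linalg.inv(p['mtx']).T@R
    return (C+d*((z-C[2])/d[:,2])[:,None])[:,:2]
E
python3 - <<'E'
from h import *
np.set_printoptions(precision=1,suppress=True)
f=lambda P,s,o:(np.array(P)+.5)/s-.5+o
print('lip',px('top',f([(210,72),(156,270),(162,474)],5,(280,140)),212))
print('belly',px('top',f([(214,112),(162,294),(170,482)],5,(280,140)),92))
for n,P,z in(('bat',[(41,104),(196,112),(177,461),(16,454)],30),('shelf',[(626,97),(784,104),(779,461),(615,456)],48),('board',[(323,10),(447,11),(433,397),(306,392)],32),('bowl',[(381,36)],79),('rib',[(137,125)],38),('cones',[(705,115)],70)):
    q=px('top',f(P,2.96,(190,125)),z);print(n,q.tolist(),q.mean(0))
    if len(q)==4:
        e=(q[0]+q[1]-q[2]-q[3])/2;print(np.linalg.norm(e),np.linalg.norm(q[1]-q[0]),'yaw',np.arctan2(e[1],e[0]))
print(arm.get_state()['joints'])
E
```

```text
lip [[693.5   2.1]
 [575.2  33.3]
 [455.8  28.9]]
belly [[693.7   0.8]
 [575.6  33.5]
 [455.9  27.7]]
bat [[712.5895527466121, 400.67481934524017], [703.8894699601428, 224.6217468422782], [313.1339866464302, 237.6799645194486], [320.1871499633612, 415.3616142493782]] [512.5 319.6]
391.82459732608714 176.2679090992589 yaw -0.035412289665765255
shelf [[718.8008064960659, -260.0674507142596], [711.3436462995776, -436.96277433603643], [316.23608757151766, -420.51052587768703], [321.0422938729664, -242.13812123378156]] [ 516.9 -339.9]
396.8055884187449 177.05243505088893 yaw -0.043336514204052705
board [[822.2498466442659, 81.68034560592889], [821.4904667356548, -59.88430578137427], [384.0366034477852, -44.25103966419183], [389.08441418565945, 96.25197583862034]] [604.2  18.4]
435.571548051981 141.56668810230138 yaw -0.034679666063553195
bowl [[779.9208927241259, 14.411815566204472]] [779.9  14.4]
rib [[687.2068145599211, 289.54088093567486]] [687.2 289.5]
cones [[694.1695919884507, -343.30192019571143]] [ 694.2 -343.3]
[ 1.1  0.4  1.5 -0.   1.3 -0.1]
```

>>> move_arm:
  moves:
    - {"slide": [10,-20,29],"gripper": 85}
    - {"slide": [20,-43,0]}
    - {"slide": [20,-43,0]}
    - {"slide": [20,-43,0]}
    - {"slide": [20,-43,0]}
    - {"slide": [20,-43,0]}
    - {"slide": [20,-43,0]}
    - {"slide": [20,-43,0]}
    - {"slide": [20,-43,0]}
    - {"slide": [20,-43,0]}

```text
invalid input at $.moves[0]: expected keys dr, slide, gripper
```

>>> move_arm:
  moves:
    - {"slide": [14,-36,0]}
    - {"slide": [14,-36,0]}
    - {"slide": [14,-36,0]}
    - {"slide": [9,-17,0]}
    - {"slide": [0,0,0]}
    - {"slide": [0,0,0]}

```text
invalid input at $.moves[0]: expected keys dr, slide, gripper
```

>>> move_arm:
  moves:
    - {"dr": [0,0,0],"slide": [10,-20,29],"gripper": 85}
    - {"dr": [0,0,0],"slide": [20,-43,0],"gripper": 85}
    - {"dr": [0,0,0],"slide": [20,-43,0],"gripper": 85}
    - {"dr": [0,0,0],"slide": [20,-43,0],"gripper": 85}
    - {"dr": [0,0,0],"slide": [20,-43,0],"gripper": 85}
    - {"dr": [0,0,0],"slide": [20,-43,0],"gripper": 85}
    - {"dr": [0,0,0],"slide": [20,-43,0],"gripper": 85}
    - {"dr": [0,0,0],"slide": [20,-43,0],"gripper": 85}
    - {"dr": [0,0,0],"slide": [20,-43,0],"gripper": 85}
    - {"dr": [0,0,0],"slide": [20,-43,0],"gripper": 85}

```text
time_s: 1.1
position: [405.3, 151.2, 239.8]
tcp_rot: [[-0.934, 0.359, -0.0], [0.359, 0.934, 0.0], [0.0, -0.0, -1.0]]
contact_force: [1.4, 1.2, -0.3]
gripper_width: 0.997
grip_force: 0.0
```

>>> move_arm:
  moves:
    - {"dr": [0,0,0],"slide": [14,-36,0],"gripper": 85}
    - {"dr": [0,0,0],"slide": [14,-36,0],"gripper": 85}
    - {"dr": [0,0,0],"slide": [14,-36,0],"gripper": 85}
    - {"dr": [0,0,0],"slide": [9,-17,0],"gripper": 85}
    - {"dr": [0,0,0],"slide": [0,0,0],"gripper": 85}
    - {"dr": [0,0,0],"slide": [0,0,0],"gripper": 85}

```text
time_s: 1.7
position: [455.6, 28.2, 239.5]
tcp_rot: [[-0.933, 0.36, -0.001], [0.36, 0.933, 0.001], [0.001, 0.0, -1.0]]
contact_force: [-0.3, -0.4, 0.3]
gripper_width: 0.993
grip_force: 0.0
```

```bash
cat >> h.py <<'E'
def weigh(n=10):
    F=[]
    for i in range(n):
        im=arm.grab_frame('wrist');s=arm.get_state();F.append(np.r_[s['contact_force'],s['ft_torque']])
    F=np.array(F);print('t',s['time_s'],'pos',s['position'].round(1),'w',s['gripper_width'],'grip',s['grip_force'],'q',s['joints'].round(2))
    print('F',F.mean(0).round(3),'sd',F.std(0).round(3));return im
E
python3 - <<'E'
from h import *
cv2.imwrite('pics/w1.png',weigh())
p=arm.camera_params('wrist');print(p)
E
```

```text
t 2.2 pos [456.1  28.4 239.9] w 0.9955798308011855 grip 0.0 q [-0.09  0.12  1.76 -0.    1.26 -1.29]
F [-0.408 -0.058  0.317  0.006 -0.032 -0.001] sd [0.333 0.447 0.518 0.032 0.022 0.036]
{'mtx': array([[309.70691629,   0.        , 315.03494603],
       [  0.        , 309.70691629, 201.33523902],
       [  0.        ,   0.        ,   1.        ]]), 'tool_from_camera': array([[ 5.87234165e-04, -9.47267212e-01, -3.20444198e-01,
         8.17574176e+01],
       [ 9.99999684e-01,  7.28070391e-04, -3.19691325e-04,
         4.32157640e-01],
       [ 5.36139043e-04, -3.20443909e-01,  9.47267340e-01,
        -1.63139025e+02],
       [ 0.00000000e+00,  0.00000000e+00,  0.00000000e+00,
         1.00000000e+00]])}
```

View pics/w1.png

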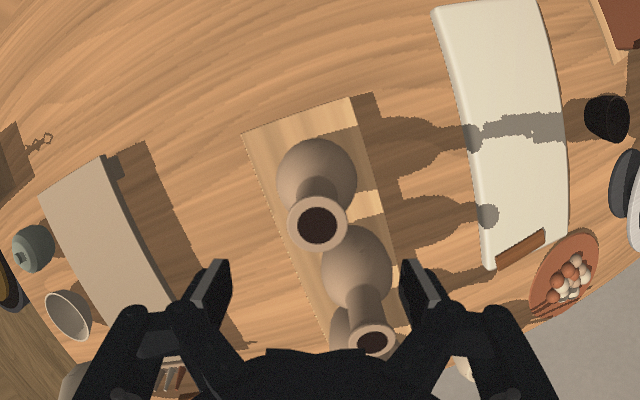

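The wrist view has the lip at (318,226), which puts it within about 2 mm of the tool axis. Going down to grip the neck.

>>> move_arm:
  moves:
    - {"dr": [0,0,0],"slide": [0,1,-15],"gripper": 85}
    - {"dr": [0,0,0],"slide": [0,1,-25],"gripper": 85}
    - {"dr": [0,0,0],"slide": [0,0,-25],"gripper": 85}
    - {"dr": [0,0,0],"slide": [0,0,-17],"gripper": 85}
    - {"dr": [0,0,0],"slide": [0,0,-8],"gripper": 60}
    - {"dr": [0,0,0],"slide": [0,0,0],"gripper": 45}
    - {"dr": [0,0,0],"slide": [0,0,0],"gripper": 20}
    - {"dr": [0,0,0],"slide": [0,0,0],"gripper": 20}
    - {"dr": [0,0,0],"slide": [0,0,0],"gripper": 20}
    - {"dr": [0,0,0],"slide": [0,0,0],"gripper": 20}

```text
time_s: 3.2
position: [457.0, 29.8, 150.9]
tcp_rot: [[-0.934, 0.359, 0.002], [0.359, 0.934, -0.001], [-0.002, 0.0, -1.0]]
contact_force: [-1.2, -1.2, 6.5]
gripper_width: 0.459
grip_force: 59.6
```

```bash
python3 - <<'E'
from h import *
cv2.imwrite('pics/w2.png',weigh(4)[120:,100:540])
cv2.imwrite('pics/s2.png',cv2.resize(arm.grab_frame('scene')[100:260,240:440],None,fx=3,fy=3,interpolation=cv2.INTER_CUBIC))
E
```

```text
t 3.4 pos [457.   29.8 150.8] w 0.4594250273618083 grip 59.60138258524239 q [-0.09  0.23  1.88 -0.    1.03 -1.29]
F [-1.05  -0.774  6.319 -0.157  0.208 -0.013] sd [0.404 0.25  0.689 0.028 0.017 0.009]
```

View pics/s2.png

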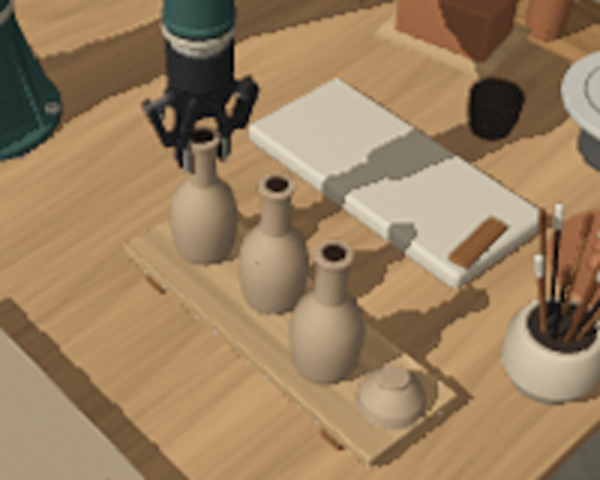

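The pads are closed on the neck just below the lip, at about (205,150) in the crop, and the bottle is upright. Lifting to weigh it.

>>> move_arm:
  moves:
    - {"dr": [0,0,0],"slide": [0,0,2],"gripper": 20}
    - {"dr": [0,0,0],"slide": [0,0,5],"gripper": 20}
    - {"dr": [0,0,0],"slide": [0,0,9],"gripper": 20}
    - {"dr": [0,0,0],"slide": [0,0,12],"gripper": 20}
    - {"dr": [0,0,0],"slide": [0,0,12],"gripper": 20}
    - {"dr": [0,0,0],"slide": [0,0,7],"gripper": 20}
    - {"dr": [0,0,0],"slide": [0,0,3],"gripper": 20}
    - {"dr": [0,0,0],"slide": [0,0,0],"gripper": 20}
    - {"dr": [0,0,0],"slide": [0,0,0],"gripper": 20}

```text
time_s: 4.35
position: [455.8, 30.1, 199.5]
tcp_rot: [[-0.933, 0.359, -0.001], [0.359, 0.933, -0.0], [0.001, -0.0, -1.0]]
contact_force: [0.1, 0.5, -7.1]
gripper_width: 0.457
grip_force: 61.2
```

```bash
python3 - <<'E'
from h import *
weigh(24)
E
```

```text
t 5.55 pos [456.2  30.1 199.9] w 0.4531059950669572 grip 61.16119564510882 q [-0.09  0.16  1.82 -0.    1.16 -1.29]
F [ 4.100e-02  3.440e-01 -6.797e+00  1.200e-02  4.000e-03 -7.000e-03] sd [0.442 0.475 0.498 0.031 0.034 0.031]
```

About 6.8 N, or 690 g, so this one is damp and goes on the bat.

>>> move_arm:
  moves:
    - {"dr": [0,0,0],"slide": [-1.5,6,0],"gripper": 20}
    - {"dr": [0,0,0],"slide": [-3.5,14,0],"gripper": 20}
    - {"dr": [0,0,0],"slide": [-5.5,22,0],"gripper": 20}
    - {"dr": [0,0,0],"slide": [-7,28,0],"gripper": 20}
    - {"dr": [0,0,0],"slide": [-7.5,30,0],"gripper": 20}
    - {"dr": [0,0,0],"slide": [-7.5,30,0],"gripper": 20}
    - {"dr": [0,0,0],"slide": [-7.5,30,0],"gripper": 20}
    - {"dr": [0,0,0],"slide": [-7.5,30,0],"gripper": 20}
    - {"dr": [0,0,0],"slide": [-7.5,30,0],"gripper": 20}
    - {"dr": [0,0,0],"slide": [-7,28,0],"gripper": 20}

```text
time_s: 6.55
position: [393.3, 279.8, 199.9]
tcp_rot: [[-0.934, 0.358, -0.0], [0.358, 0.934, 0.0], [0.0, 0.0, -1.0]]
contact_force: [0.5, -0.2, -7.2]
gripper_width: 0.455
grip_force: 61.4
```

>>> move_arm:
  moves:
    - {"dr": [0,0,0],"slide": [-5.5,22,0],"gripper": 20}
    - {"dr": [0,0,0],"slide": [-3.5,14,0],"gripper": 20}
    - {"dr": [0,0,0],"slide": [-1.5,7,0],"gripper": 20}
    - {"dr": [0,0,0],"slide": [-0.5,3,-5],"gripper": 20}
    - {"dr": [0,0,0],"slide": [0,0,-10],"gripper": 20}
    - {"dr": [0,0,0],"slide": [0,0,-12],"gripper": 20}
    - {"dr": [0,0,0],"slide": [0,0,-10],"gripper": 20}
    - {"dr": [0,0,0],"slide": [0,0,-7],"gripper": 20}
    - {"dr": [0,0,0],"slide": [0,0,-3],"gripper": 20}
    - {"dr": [0,0,0],"slide": [0,0,0],"gripper": 20}

```text
time_s: 7.55
position: [383.0, 323.7, 152.3]
tcp_rot: [[-0.933, 0.359, -0.001], [0.359, 0.933, -0.001], [0.001, -0.001, -1.0]]
contact_force: [-0.6, 0.2, -6.6]
gripper_width: 0.456
grip_force: 61.5
```

>>> move_arm:
  moves:
    - {"dr": [0,0,0],"slide": [0,0,-1.5],"gripper": 20}
    - {"dr": [0,0,0],"slide": [0,0,-1],"gripper": 20}
    - {"dr": [0,0,0],"slide": [0,0,-1],"gripper": 20}
    - {"dr": [0,0,0],"slide": [0,0,0],"gripper": 20}

```text
time_s: 7.95
position: [383.2, 324.1, 149.5]
tcp_rot: [[-0.934, 0.359, 0.0], [0.359, 0.934, 0.0], [-0.0, 0.0, -1.0]]
contact_force: [-0.6, 0.1, -6.7]
gripper_width: 0.462
grip_force: 61.5
```

```bash
python3 - <<'E'
from h import *
weigh(5)
E
```

```text
t 8.2 pos [383.2 324.1 149.5] w 0.4554115024317968 grip 61.50359253399074 q [ 0.56  0.29  1.79 -0.    1.06 -0.64]
F [ 3.380e-01 -6.880e-01 -7.107e+00 -1.800e-02 -2.400e-02 -4.000e-03] sd [0.348 0.539 0.651 0.024 0.038 0.023]
```

>>> move_arm:
  moves:
    - {"dr": [0,0,0],"slide": [0,0,-0.6],"gripper": 20}
    - {"dr": [0,0,0],"slide": [0,0,-0.6],"gripper": 20}
    - {"dr": [0,0,0],"slide": [0,0,-0.3],"gripper": 20}
    - {"dr": [0,0,0],"slide": [0,0,0],"gripper": 20}

```text
time_s: 8.6
position: [383.8, 324.3, 148.9]
tcp_rot: [[-0.934, 0.359, 0.001], [0.359, 0.934, 0.001], [-0.001, 0.001, -1.0]]
contact_force: [-1.9, -1.0, 5.9]
gripper_width: 0.456
grip_force: 61.1
```

The bottle is resting on the bat. Next: release, rise, and go over to the middle bottle at (575,33).

>>> move_arm:
  moves:
    - {"dr": [0,0,0],"slide": [0,0,0],"gripper": 45}
    - {"dr": [0,0,0],"slide": [0,0,0],"gripper": 60}
    - {"dr": [0,0,0],"slide": [0,0,0],"gripper": 85}
    - {"dr": [0,0,0],"slide": [0,0,0],"gripper": 85}
    - {"dr": [0,0,0],"slide": [0,0,0],"gripper": 85}
    - {"dr": [0,0,0],"slide": [0,0,15],"gripper": 85}
    - {"dr": [0,0,0],"slide": [0,0,25],"gripper": 85}
    - {"dr": [0,0,0],"slide": [0,0,30],"gripper": 85}
    - {"dr": [0,0,0],"slide": [0,0,22],"gripper": 85}
    - {"dr": [0,0,0],"slide": [10,-15,0],"gripper": 85}

```text
time_s: 9.6
position: [394.6, 311.3, 243.2]
tcp_rot: [[-0.934, 0.357, 0.005], [0.357, 0.934, 0.004], [-0.003, 0.006, -1.0]]
contact_force: [0.7, 0.4, -0.3]
gripper_width: 0.998
grip_force: 0.0
```

>>> move_arm:
  moves:
    - {"dr": [0,0,0],"slide": [25,-38,0],"gripper": 85}
    - {"dr": [0,0,0],"slide": [25,-38,0],"gripper": 85}
    - {"dr": [0,0,0],"slide": [25,-38,0],"gripper": 85}
    - {"dr": [0,0,0],"slide": [25,-38,0],"gripper": 85}
    - {"dr": [0,0,0],"slide": [25,-38,0],"gripper": 85}
    - {"dr": [0,0,0],"slide": [25,-38,0],"gripper": 85}
    - {"dr": [0,0,0],"slide": [22,-35,0],"gripper": 85}
    - {"dr": [0,0,0],"slide": [10,-12,0],"gripper": 85}
    - {"dr": [0,0,0],"slide": [0,0,0],"gripper": 85}
    - {"dr": [0,0,0],"slide": [0,0,0],"gripper": 85}

```text
time_s: 10.6
position: [574.5, 34.7, 239.5]
tcp_rot: [[-0.933, 0.359, -0.001], [0.359, 0.933, 0.001], [0.002, 0.0, -1.0]]
contact_force: [-0.2, 0.2, -1.0]
gripper_width: 0.997
grip_force: 0.0
```

```bash
python3 - <<'E'
from h import *
cv2.imwrite('pics/w3.png',weigh(20))
E
```

```text
t 11.6 pos [575.2  34.  239.9] w 0.995962573408397 grip 0.0 q [-0.06  0.3   1.52 -0.    1.32 -1.26]
F [-0.036  0.067  0.071 -0.007  0.005  0.009] sd [0.464 0.436 0.492 0.034 0.026 0.023]
```

View pics/w3.png

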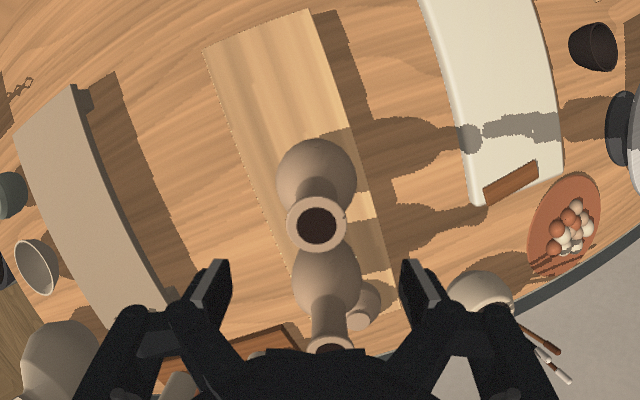

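The lip is at (316,225), centred. Gripping and lifting the middle bottle.

>>> move_arm:
  moves:
    - {"dr": [0,0,0],"slide": [0,1,-15],"gripper": 85}
    - {"dr": [0,0,0],"slide": [0,0,-25],"gripper": 85}
    - {"dr": [0,0,0],"slide": [0,0,-25],"gripper": 85}
    - {"dr": [0,0,0],"slide": [0,0,-17],"gripper": 85}
    - {"dr": [0,0,0],"slide": [0,0,-8],"gripper": 60}
    - {"dr": [0,0,0],"slide": [0,0,0],"gripper": 45}
    - {"dr": [0,0,0],"slide": [0,0,0],"gripper": 20}
    - {"dr": [0,0,0],"slide": [0,0,0],"gripper": 20}
    - {"dr": [0,0,0],"slide": [0,0,0],"gripper": 20}
    - {"dr": [0,0,0],"slide": [0,0,0],"gripper": 20}

```text
time_s: 12.6
position: [576.0, 34.9, 151.0]
tcp_rot: [[-0.933, 0.359, 0.002], [0.359, 0.933, -0.0], [-0.002, 0.0, -1.0]]
contact_force: [-0.8, -1.8, 5.1]
gripper_width: 0.459
grip_force: 59.8
```

>>> move_arm:
  moves:
    - {"dr": [0,0,0],"slide": [0,0,2],"gripper": 20}
    - {"dr": [0,0,0],"slide": [0,0,5],"gripper": 20}
    - {"dr": [0,0,0],"slide": [0,0,9],"gripper": 20}
    - {"dr": [0,0,0],"slide": [0,0,12],"gripper": 20}
    - {"dr": [0,0,0],"slide": [0,0,12],"gripper": 20}
    - {"dr": [0,0,0],"slide": [0,0,7],"gripper": 20}
    - {"dr": [0,0,0],"slide": [0,0,3],"gripper": 20}
    - {"dr": [0,0,0],"slide": [0,0,0],"gripper": 20}
    - {"dr": [0,0,0],"slide": [0,0,0],"gripper": 20}

```text
time_s: 13.5
position: [574.8, 35.1, 199.6]
tcp_rot: [[-0.933, 0.359, -0.001], [0.359, 0.933, -0.0], [0.001, -0.0, -1.0]]
contact_force: [-0.4, -0.4, -4.9]
gripper_width: 0.459
grip_force: 60.8
```

```bash
python3 - <<'E'
from h import *
weigh(30)
E
```

```text
t 15.0 pos [575.2  35.  199.9] w 0.46167946166110535 grip 60.8421137672849 q [-0.06  0.34  1.58 -0.    1.23 -1.26]
F [ 6.700e-02  9.300e-02 -4.927e+00  1.000e-02 -1.000e-03 -5.000e-03] sd [0.565 0.524 0.567 0.032 0.031 0.029]
```

About 4.93 N, or 500 g, so this one is dry and goes on the shelf.

>>> move_arm:
  moves:
    - {"dr": [0,0,0],"slide": [-1.3,-6,0],"gripper": 20}
    - {"dr": [0,0,0],"slide": [-2.9,-14,0],"gripper": 20}
    - {"dr": [0,0,0],"slide": [-4.6,-22,0],"gripper": 20}
    - {"dr": [0,0,0],"slide": [-5.8,-28,0],"gripper": 20}
    - {"dr": [0,0,0],"slide": [-6.3,-30,0],"gripper": 20}
    - {"dr": [0,0,0],"slide": [-6.3,-30,0],"gripper": 20}
    - {"dr": [0,0,0],"slide": [-6.3,-30,0],"gripper": 20}
    - {"dr": [0,0,0],"slide": [-6.3,-30,0],"gripper": 20}
    - {"dr": [0,0,0],"slide": [-6.3,-30,0],"gripper": 20}
    - {"dr": [0,0,0],"slide": [-6.3,-30,0],"gripper": 20}

```text
time_s: 16.0
position: [521.6, -217.2, 200.0]
tcp_rot: [[-0.933, 0.359, -0.0], [0.359, 0.933, -0.001], [0.0, -0.001, -1.0]]
contact_force: [0.9, 1.3, -5.4]
gripper_width: 0.459
grip_force: 61.1
```

>>> move_arm:
  moves:
    - {"dr": [0,0,0],"slide": [-6.3,-30,0],"gripper": 20}
    - {"dr": [0,0,0],"slide": [-6.3,-30,0],"gripper": 20}
    - {"dr": [0,0,0],"slide": [-5.8,-28,0],"gripper": 20}
    - {"dr": [0,0,0],"slide": [-4.6,-22,0],"gripper": 20}
    - {"dr": [0,0,0],"slide": [-2.3,-11,0],"gripper": 20}
    - {"dr": [0,0,0],"slide": [-0.5,-3,-4],"gripper": 20}
    - {"dr": [0,0,0],"slide": [0,0,-9],"gripper": 20}
    - {"dr": [0,0,0],"slide": [0,0,-9],"gripper": 20}
    - {"dr": [0,0,0],"slide": [0,0,-6],"gripper": 20}
    - {"dr": [0,0,0],"slide": [0,0,-2],"gripper": 20}

```text
time_s: 17.0
position: [496.5, -337.4, 168.4]
tcp_rot: [[-0.934, 0.357, -0.002], [0.357, 0.934, 0.002], [0.003, 0.001, -1.0]]
contact_force: [-0.3, -0.1, -4.4]
gripper_width: 0.458
grip_force: 61.2
```

>>> move_arm:
  moves:
    - {"dr": [0,0,0],"slide": [0,0,-1],"gripper": 20}
    - {"dr": [0,0,0],"slide": [0,0,-1],"gripper": 20}
    - {"dr": [0,0,0],"slide": [0,0,-0.8],"gripper": 20}
    - {"dr": [0,0,0],"slide": [0,0,-0.6],"gripper": 20}
    - {"dr": [0,0,0],"slide": [0,0,0],"gripper": 20}
    - {"dr": [0,0,0],"slide": [0,0,0],"gripper": 20}

```text
time_s: 17.6
position: [497.3, -339.2, 167.1]
tcp_rot: [[-0.933, 0.359, 0.001], [0.359, 0.933, -0.001], [-0.001, -0.0, -1.0]]
contact_force: [-0.2, -0.7, -0.7]
gripper_width: 0.46
grip_force: 61.1
```

Touching the shelf. Release, rise, and go to the far bottle.

>>> move_arm:
  moves:
    - {"dr": [0,0,0],"slide": [0,0,-0.3],"gripper": 20}
    - {"dr": [0,0,0],"slide": [0,0,0],"gripper": 45}
    - {"dr": [0,0,0],"slide": [0,0,0],"gripper": 60}
    - {"dr": [0,0,0],"slide": [0,0,0],"gripper": 85}
    - {"dr": [0,0,0],"slide": [0,0,0],"gripper": 85}
    - {"dr": [0,0,0],"slide": [0,0,0],"gripper": 85}
    - {"dr": [0,0,0],"slide": [0,0,15],"gripper": 85}
    - {"dr": [0,0,0],"slide": [0,0,25],"gripper": 85}
    - {"dr": [0,0,0],"slide": [0,0,30],"gripper": 85}
    - {"dr": [0,0,0],"slide": [0,0,14],"gripper": 85}

```text
time_s: 18.6
position: [498.0, -339.9, 252.8]
tcp_rot: [[-0.933, 0.359, 0.003], [0.359, 0.933, -0.003], [-0.004, -0.001, -1.0]]
contact_force: [1.0, -0.1, -0.6]
gripper_width: 0.994
grip_force: 0.0
```

>>> move_arm:
  moves:
    - {"dr": [0,0,0],"slide": [12,20,0],"gripper": 85}
    - {"dr": [0,0,0],"slide": [22,39,0],"gripper": 85}
    - {"dr": [0,0,0],"slide": [22,39,0],"gripper": 85}
    - {"dr": [0,0,0],"slide": [22,39,0],"gripper": 85}
    - {"dr": [0,0,0],"slide": [22,39,0],"gripper": 85}
    - {"dr": [0,0,0],"slide": [22,39,0],"gripper": 85}
    - {"dr": [0,0,0],"slide": [22,39,0],"gripper": 85}
    - {"dr": [0,0,0],"slide": [22,39,0],"gripper": 85}
    - {"dr": [0,0,0],"slide": [20,34,0],"gripper": 85}
    - {"dr": [0,0,0],"slide": [10,15,-10],"gripper": 85}

```text
time_s: 19.6
position: [695.1, 6.5, 240.7]
tcp_rot: [[-0.934, 0.356, 0.003], [0.356, 0.934, 0.001], [-0.002, 0.002, -1.0]]
contact_force: [0.1, -0.6, -0.6]
gripper_width: 0.995
grip_force: 0.0
```

>>> move_arm:
  moves:
    - {"dr": [0,0,0],"slide": [0,0,0],"gripper": 85}
    - {"dr": [0,0,0],"slide": [0,0,0],"gripper": 85}

```text
time_s: 19.8
position: [692.0, 2.4, 238.9]
tcp_rot: [[-0.934, 0.358, -0.003], [0.358, 0.934, -0.001], [0.002, -0.002, -1.0]]
contact_force: [0.5, -0.8, 0.4]
gripper_width: 0.997
grip_force: 0.0
```

```bash
python3 - <<'E'
from h import *
cv2.imwrite('pics/w4.png',weigh(10))
E
```

```text
t 20.3 pos [692.9   2.6 240.4] w 0.9931701423736145 grip 0.0 q [-0.1   0.47  1.25 -0.    1.42 -1.3 ]
F [-0.006  0.138 -0.129 -0.012  0.015 -0.002] sd [0.466 0.479 0.551 0.021 0.032 0.024]
```

View pics/w4.png

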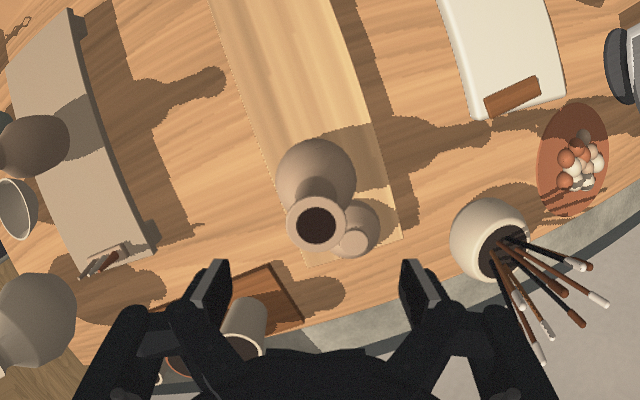

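The lip is at (316,225), centred.

>>> move_arm:
  moves:
    - {"dr": [0,0,0],"slide": [0,1,-15],"gripper": 85}
    - {"dr": [0,0,0],"slide": [0,0,-25],"gripper": 85}
    - {"dr": [0,0,0],"slide": [0,0,-25],"gripper": 85}
    - {"dr": [0,0,0],"slide": [0,0,-17],"gripper": 85}
    - {"dr": [0,0,0],"slide": [0,0,-8.3],"gripper": 60}
    - {"dr": [0,0,0],"slide": [0,0,0],"gripper": 45}
    - {"dr": [0,0,0],"slide": [0,0,0],"gripper": 20}
    - {"dr": [0,0,0],"slide": [0,0,0],"gripper": 20}
    - {"dr": [0,0,0],"slide": [0,0,0],"gripper": 20}
    - {"dr": [0,0,0],"slide": [0,0,0],"gripper": 20}

```text
time_s: 21.3
position: [693.5, 3.9, 150.7]
tcp_rot: [[-0.933, 0.359, 0.001], [0.359, 0.933, -0.0], [-0.001, 0.0, -1.0]]
contact_force: [-0.5, -0.5, 1.0]
gripper_width: 0.455
grip_force: 60.1
```

>>> move_arm:
  moves:
    - {"dr": [0,0,0],"slide": [0,0,2],"gripper": 20}
    - {"dr": [0,0,0],"slide": [0,0,5],"gripper": 20}
    - {"dr": [0,0,0],"slide": [0,0,9],"gripper": 20}
    - {"dr": [0,0,0],"slide": [0,0,12],"gripper": 20}
    - {"dr": [0,0,0],"slide": [0,0,12],"gripper": 20}
    - {"dr": [0,0,0],"slide": [0,0,7],"gripper": 20}
    - {"dr": [0,0,0],"slide": [0,0,3],"gripper": 20}
    - {"dr": [0,0,0],"slide": [0,0,0],"gripper": 20}
    - {"dr": [0,0,0],"slide": [0,0,0],"gripper": 20}

```text
time_s: 22.2
position: [692.6, 4.1, 199.5]
tcp_rot: [[-0.933, 0.359, -0.001], [0.359, 0.933, -0.0], [0.001, -0.0, -1.0]]
contact_force: [0.2, 0.6, -4.6]
gripper_width: 0.458
grip_force: 60.9
```

```bash
python3 - <<'E'
from h import *
weigh(30)
E
```

```text
t 23.7 pos [693.    4.  199.9] w 0.45468260002562627 grip 60.852093968424015 q [-0.09  0.5   1.3  -0.    1.34 -1.3 ]
F [-9.10e-02 -9.50e-02 -5.26e+00 -4.00e-03 -1.00e-03  2.00e-03] sd [0.573 0.606 0.541 0.031 0.029 0.027]
```

About 5.26 N, or 536 g, so this is also dry. On to the shelf at (607,-344).

>>> move_arm:
  moves:
    - {"dr": [0,0,0],"slide": [-1.5,-6,0],"gripper": 20}
    - {"dr": [0,0,0],"slide": [-3.5,-14,0],"gripper": 20}
    - {"dr": [0,0,0],"slide": [-5.4,-22,0],"gripper": 20}
    - {"dr": [0,0,0],"slide": [-6.9,-28,0],"gripper": 20}
    - {"dr": [0,0,0],"slide": [-7.4,-30,0],"gripper": 20}
    - {"dr": [0,0,0],"slide": [-7.4,-30,0],"gripper": 20}
    - {"dr": [0,0,0],"slide": [-7.4,-30,0],"gripper": 20}
    - {"dr": [0,0,0],"slide": [-7.4,-30,0],"gripper": 20}
    - {"dr": [0,0,0],"slide": [-7.4,-30,0],"gripper": 20}
    - {"dr": [0,0,0],"slide": [-7.4,-30,0],"gripper": 20}

```text
time_s: 24.7
position: [630.1, -248.4, 200.0]
tcp_rot: [[-0.933, 0.359, -0.0], [0.359, 0.933, -0.001], [0.0, -0.001, -1.0]]
contact_force: [-0.7, 0.2, -4.7]
gripper_width: 0.456
grip_force: 61.0
```

>>> move_arm:
  moves:
    - {"dr": [0,0,0],"slide": [-7.4,-30,0],"gripper": 20}
    - {"dr": [0,0,0],"slide": [-6.9,-28,0],"gripper": 20}
    - {"dr": [0,0,0],"slide": [-5.4,-22,0],"gripper": 20}
    - {"dr": [0,0,0],"slide": [-3.5,-14,0],"gripper": 20}
    - {"dr": [0,0,0],"slide": [-1,-4,0],"gripper": 20}
    - {"dr": [0,0,0],"slide": [0,0,-4],"gripper": 20}
    - {"dr": [0,0,0],"slide": [0,0,-9],"gripper": 20}
    - {"dr": [0,0,0],"slide": [0,0,-9],"gripper": 20}
    - {"dr": [0,0,0],"slide": [0,0,-6],"gripper": 20}
    - {"dr": [0,0,0],"slide": [0,0,-2],"gripper": 20}

```text
time_s: 25.7
position: [606.5, -342.6, 168.2]
tcp_rot: [[-0.934, 0.358, -0.002], [0.358, 0.934, 0.002], [0.003, 0.001, -1.0]]
contact_force: [-0.6, 0.6, -5.6]
gripper_width: 0.456
grip_force: 61.2
```

>>> move_arm:
  moves:
    - {"dr": [0,0,0],"slide": [0,0,-1],"gripper": 20}
    - {"dr": [0,0,0],"slide": [0,0,-1],"gripper": 20}
    - {"dr": [0,0,0],"slide": [0,0,-0.8],"gripper": 20}
    - {"dr": [0,0,0],"slide": [0,0,-0.6],"gripper": 20}
    - {"dr": [0,0,0],"slide": [0,0,0],"gripper": 20}
    - {"dr": [0,0,0],"slide": [0,0,0],"gripper": 20}

```text
time_s: 26.3
position: [607.2, -344.1, 166.8]
tcp_rot: [[-0.933, 0.359, 0.0], [0.359, 0.933, -0.0], [-0.001, -0.0, -1.0]]
contact_force: [-0.3, -0.1, -3.3]
gripper_width: 0.46
grip_force: 61.1
```

>>> move_arm:
  moves:
    - {"dr": [0,0,0],"slide": [0,0,-0.5],"gripper": 20}
    - {"dr": [0,0,0],"slide": [0,0,0],"gripper": 20}
    - {"dr": [0,0,0],"slide": [0,0,0],"gripper": 45}
    - {"dr": [0,0,0],"slide": [0,0,0],"gripper": 60}
    - {"dr": [0,0,0],"slide": [0,0,0],"gripper": 85}
    - {"dr": [0,0,0],"slide": [0,0,0],"gripper": 85}
    - {"dr": [0,0,0],"slide": [0,0,0],"gripper": 85}
    - {"dr": [0,0,0],"slide": [0,0,15],"gripper": 85}
    - {"dr": [0,0,0],"slide": [0,0,25],"gripper": 85}
    - {"dr": [0,0,0],"slide": [0,0,35],"gripper": 85}

```text
time_s: 27.3
position: [606.1, -343.3, 240.9]
tcp_rot: [[-0.933, 0.359, -0.003], [0.359, 0.933, 0.002], [0.003, 0.001, -1.0]]
contact_force: [-0.3, 0.1, -0.1]
gripper_width: 0.995
grip_force: 0.0
```

>>> move_arm:
  moves:
    - {"dr": [0,0,0],"slide": [0,0,20],"gripper": 85}
    - {"dr": [0,0,0],"slide": [0,30,0],"gripper": 85}
    - {"dr": [0,0,0],"slide": [0,45,0],"gripper": 85}
    - {"dr": [0,0,0],"slide": [0,45,0],"gripper": 85}
    - {"dr": [0,0,0],"slide": [0,45,0],"gripper": 85}
    - {"dr": [0,0,0],"slide": [0,45,0],"gripper": 85}
    - {"dr": [0,0,0],"slide": [0,40,0],"gripper": 85}
    - {"dr": [0,0,0],"slide": [0,20,0],"gripper": 85}
    - {"dr": [0,0,0],"slide": [0,0,0],"gripper": 85}
    - {"dr": [0,0,0],"slide": [0,0,0],"gripper": 85}

```text
time_s: 28.3
position: [607.5, -74.0, 262.0]
tcp_rot: [[-0.934, 0.358, 0.001], [0.358, 0.934, -0.001], [-0.002, -0.001, -1.0]]
contact_force: [0.2, 0.4, 0.0]
gripper_width: 0.997
grip_force: 0.0
```

```bash
python3 - <<'E'
from h import *
cv2.imwrite('pics/end.png',arm.grab_frame('top'));print(arm.get_state()['time_s'])
E
```

```text
28.35
```

View pics/end.png

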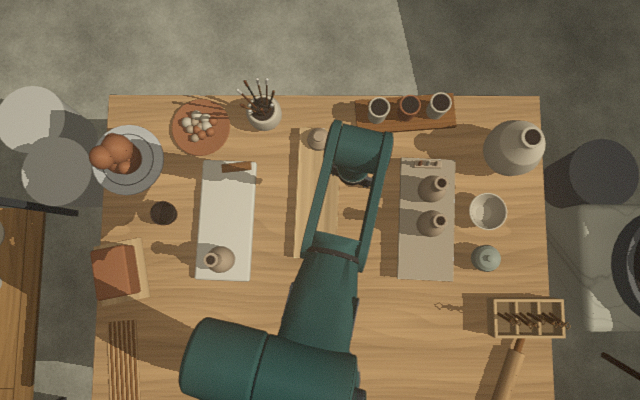

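All three are upright on their slabs: one on the bat (lip at 211,260) and two on the shelf (lips at 440,182 and 440,221). The bystanders haven't moved, so I'm handing in.

```bash
python3 -c "
from workcell import arm
print(arm.hand_in())"
```

```text
the job is handed in; nothing more can be done
None
```

I handed the job in at about 28 s with all three bottles upright: the damp one (about 690 g) on the plaster bat, and the two dry ones (about 500 g and 535 g) on the kiln shelf; the hand-in gave no verdict.

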